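# Set the bar stop to its yellow tab and clamp it, hand still on it

## Robot

A 7-joint arm with a two-finger parallel gripper is mounted at the origin on the work surface. World frame = base frame: x ahead of the robot, y to its left, z up, the work surface at z = 0. Lengths are in mm, angles in degrees, forces in N, time in s.
With the tool pointing down it reaches from about 400 to 875 mm from the base axis. Payload 6.5 kg.
Tool frame: the origin (TCP) lies at the very end of the fingers, on their centre line; the grasp point (between the pads) lies 19 mm behind it; z points along the fingers, x is the direction in which the jaws open and shut, and the axes are right-handed (so a half turn about z gives the same grasp; the last joint's range is limited). The gripper opens to 85 mm and grips with 20 to 120 N. Pads are 22 mm wide; open, the fingers measure 114 mm over their backs; the gripper's body (76 mm by 85 mm) begins 54 mm behind the grasp point. The pads swing forward as they close: fully open they stand 13 mm farther back than shut.
Start: joints at [65.821, 30.733, -0.252, 88.115, 0.149, 61.152, -4.079], TCP at [226.417, -609.283, 231.29] pointing down, gripper open.
Joint ranges: [-154.64, 154.64], [-21.42, 123.67], [-72.66, 72.17], [13.99, 137.28], [-74.86, 254.86], [10.95, 109.41], [-158.01, 158.01]. Speed limits (degrees/s): [136.94, 136.94, 180, 180, 180, 180, 180].

## Interface

Orientations are given as [roll, pitch, yaw] about the fixed x, y, z axes, in that order (R = Rz(yaw) Ry(pitch) Rx(roll)).
In Python, from plant import r gives the robot as it stands.
- The arm moves only by the tool servo_tool, never from a script. Its argument "plan" is a list of rows, each an object of numbers: "claw": the opening in per cent of the stroke, from 0 (shut) to 100 (fully open); "tx", "ty", "tz": the shift along the tool's x, y, z in m; "rx", "ry", "rz": the turn, a rotation vector about the tool's x, y, z in rad. In form: [{"claw": .., "tx": .., "ty": .., "tz": .., "rx": .., "ry": .., "rz": ..}, ...]. A call has exactly 10 rows; each row is the pose to reach, as a shift and turn from the pose measured when the call began, along the tool's axes at that moment; what a row does not reach only later rows make up. A row lasts 1/12 s, in which the tool goes at most 41.7 mm and 7.16 degrees, less where a joint would pass 70% of its speed; a pose out of reach is approached as far as the arm can. A call with a gripper value outside its range is refused whole. The fingers move at their own pace and stop on an object; "squeeze" is the grip in N (left out, the last holds). Time passes only in rows, so rows that repeat a pose let the fingers close, or fill a call up. It gives the time, the measured TCP pose, the force and the opening at its end, in the units of the state.
- r.get_state(): the state, without advancing time (a new reading comes with each control period).
- r.read_camera(name): name is "scene" or "side" or "wrist"; returns a dict with "frame" (400x640x3 uint8, red, green, blue), "fovy" (degrees; the focal length in pixels is half the picture's height over the tangent of half this angle, whatever the lens; pixels are square), "cx", "cy" (the principal point, pixels), "camera_from_world" (4x4, takes a point from world to camera coordinates). Camera axes: x right, y down, z forward; pixel columns grow to the right and rows downward; lengths in mm; the calibration is good to about 2 mm. A picture is of the moment at which its call begins. There is no depth.
- r.finish_job(): hands the job in, once; it reports no verdict.
The state is a dict: "time_s": time; "q": joint angles; "qvel": joint speeds; "joint_efforts": joint torques, N m; "eef_pos": TCP position; "ee_rot": TCP orientation; "wrist_force": force on the tool from outside, world axes, zero at the start; "moment": the same for the moment, N m; "finger_gap": opening from 0.0 (shut) to 1.0 (fully open).
Only numpy, scipy, OpenCV 4.12 (cv2) and the standard library are available. Lean on these libraries where they do the work, as an engineer would, in place of code of your own. Each camera call takes 0.05 s, during which the arm holds its last target.

## Task

Pull the sliding leg of the bar stop out against its return spring until the red pointer stands over the yellow tab (not the blue one), and steady it there for a moment. Only then, with the leg still held at that length, squeeze the orange cam lever fully closed towards the black grip bar, so that the pointer stays on the yellow tab. Finish while holding: the hand keeps pinching lever and grip bar together with the leg at the yellow tab (the spring would pull it back), and the other things on the bench are left where they are.

Things in the scene. Friction and masses are not known exactly. Their poses are not given: they have to be found in the camera images.
- bar_stop: Bar stop bolted to the bench: grey bed 160 x 420 x 12 mm with a green square tube (41 mm wide, top 54 mm above the bench) on its x = 0 line, ending at y = -15 mm. Origin on the bench; z up. The leg slides out of the tube along this frame's +y. A white scale strip lies along the bed at x = 92 mm, y = 40 to 210 mm, top at z = 16 mm; it carries the two tabs.
- stop_plate (a point): On the leg: middle of the inner face (towards the tube) of the upright steel stop plate across the leg's outer end, 80 mm above the bench; plate 130 (x) x 8 x 78 mm, its top at z = 93 mm. With the leg in, at (0, 45, 80) mm in the bar_stop frame. Fingers let down outside grip bar and lever can push this face to +y to draw the leg out, then close along x on bar and lever.
- leg (a joint): How far the leg is pulled out, m: 0 pushed in (where it starts), 0.15 the end of its travel. A return spring pulls it in with 4 N at 0, rising to 7 N at 0.15, plus 1 N of friction: let go, it runs back.
- pointer (a point): Tip of the red pointer, a 3 mm wide needle fixed to the outer end of the leg and moving with it, 10 mm above the scale strip; with the leg in, at (88, 49, 26) mm in the bar_stop frame.
- pinch (a point): Point on the leg midway across the closed pair of grip bar and lever, 15 mm inwards (-y) of the stop plate's inner face, 90 mm above the bench; with the leg in, at (0, 30, 90) mm in the bar_stop frame. Tops of bar and lever at z = 112 and 109 mm; below them the leg's 44 mm wide carriage plate, top at z = 56 mm. Bar and lever are squeezed together along the bar_stop x.
- grip_bar (a point): Centre of the black upright grip bar (geom leg_c3) fixed on the leg, 14 (x) x 66 (y) x 56 (z) mm; with the leg in, at (-9, 2, 84) mm in the bar_stop frame. Its outer face lies 16 mm to -x of the pinch point.
- cam_lever (a joint): Angle of the orange cam lever on the leg, rad: 0 open (free end splayed to +x), 0.30 fully closed (parallel to the grip bar). Starts at 0 to 0.05. Upright pivot at (11, -25) mm in the bar_stop frame with the leg in, free end towards the stop plate. Closed, bar and lever are 32 mm across (16 each side of pinch); open about 50 at pinch. Stiff: 4 N at the free end moves it; it stays put.
- lever_blade (a point): Centre of the orange cam lever's blade (geom cam_lever_c0), 10 (x) x 62 (y) x 42 (z) mm, 29 mm from the pivot and 88 mm above the bench; its y axis points along the blade to the free end and turns with the lever (parallel to the bar_stop y when closed).
- yellow_tab: Yellow tab on the scale strip, 30 (x) x 10 (y, along the strip) x 4 mm, origin at the centre of its underside, axes as bar_stop. The length to set: the pointer's y must lie on the tab. It needs 40 to 120 mm of leg travel.
- blue_tab: Blue tab of the same size elsewhere on the same strip: the length of another job, not wanted now.
- hook_bolt: Loose bent steel rod, J shape, 10 mm thick, about 100 x 46 mm, lying beside the bar stop. Leave alone.
- wrench: Loose wrench, 160 mm long, lying beyond the bar stop. Leave alone.
- bolt_jar: Amber glass jar, 60 mm wide, 85 mm high, standing beyond the bar stop's tube. Leave alone.
- pot: Aluminium pot, 170 mm wide, 100 mm high, on the bench's far left. Leave alone.
- basket: White plastic tray of bent rods, 190 x 250 x 75 mm, on the left. Leave alone.
- hammer: Hammer, 270 mm long, lying on the near right. Leave alone.
- discs: Stack of dark grinding discs, 115 mm wide, 18 mm high, on the far right. Leave alone.

How it is judged (in metres and radians):
On the way, in this order (a step that is already met when the one before it is completed fails the run):
1. the leg is held with its pointer on the yellow tab while the cam lever is still open (y of pointer in the frame of yellow_tab between -0.006 and 0.006 m and value of joint cam_lever below 0.17 rad and contact force between the fingers and leg above 0.5 N), for 0.3 s.
2. the cam lever is closed with the pointer on the yellow tab and the leg in the hand (y of pointer in the frame of yellow_tab between -0.006 and 0.006 m and value of joint cam_lever above 0.25 rad and contact force between the fingers and leg above 2 N), for 0.2 s.
At the end, for the whole second after the job is handed in: Through the last second: pointer within 6 mm of the yellow tab's middle along the scale, cam lever beyond 0.25 of 0.30 rad, leg still, fingers pressing both grip bar and lever with over 2 N each (still pinched in the hand), and no bystander moved 30 mm (y of pointer in the frame of yellow_tab between -0.006 and 0.006 m and value of joint cam_lever above 0.25 rad and velocity of joint leg between -0.01 and 0.01 m/s and contact force between the fingers and leg_c3 above 2 N and contact force between the fingers and cam_lever_c0 above 2 N and distance of each of hook_bolt, wrench, bolt_jar, pot, basket, hammer, discs from where it was at the start of the episode below 0.03 m); the arm keeps its last pose, push and grip.
It fails at once if the cam lever is squeezed closed while the pointer is off the yellow tab, or the leg slips off the tab afterwards (value of joint cam_lever above 0.2 rad and not (y of pointer in the frame of yellow_tab between -0.01 and 0.01 m)).
It fails at once if a bystander is pushed away from its place (distance of any of hook_bolt, wrench, bolt_jar, pot, basket, hammer, discs from where it was at the start of the episode above 0.03 m).
It also fails if it takes over 35 s, if anything falls off the work surface, if the arm or the gripper's body presses on something with over 40 N, if the wrist force passes 120 N, or if a joint passes its speed limit or range.

## Working session

There is one attempt and no reset: what is moved stays moved. The work goes in short steps, Python scripts to look and compute and a tool call to move; the robot and the scene stay as the last step left them, time stands still between calls to the robot, and variables do not carry over. Pictures are saved under pics/ and viewed, and the job is handed in when it is done.

Besides the shell and the picture viewer there is one more tool, called after ">>>" as a command line: name --argument value ..., lists and objects as JSON in quotes. servo_tool: Moves the arm, as the interface text tells. Its arguments: {"type":"object","properties":{"plan":{"type":"array"},"squeeze":{"type":"number"}},"required":["plan"]}

```bash
mkdir -p pics; ls
python3 - <<'E'
from plant import r
import cv2
print(r.get_state())
for n in ["scene","side","wrist"]:
    c=r.read_camera(n); cv2.imwrite(f"pics/{n}0.png",c["frame"][:,:,::-1]); print(n,c["fovy"],c["cx"],c["cy"],c["camera_from_world"].round(3).tolist() if hasattr(c["camera_from_world"],'round') else c["camera_from_world"])
E
```

```text
pics
{'time_s': 0.0, 'q': array([65.82208517, 30.77844695, -0.2534951 , 88.1705064 ,  0.14727953,
       61.15075523, -4.08059534]), 'qvel': array([ 0.01879189, -0.08928988, -0.00821426, -0.05808123, -0.03777001,
        0.00155638, -0.01763553]), 'joint_efforts': array([ 5.24311781e-04, -5.83412647e+01,  1.04895148e+00, -2.59106344e+01,
        1.23653503e-02,  9.53844778e-03, -8.69966872e-07]), 'eef_pos': array([ 226.17659755, -608.71251603,  230.40376884]), 'ee_rot': array([ 1.79993767e+02,  9.91886992e-02, -6.96136067e+01]), 'wrist_force': array([-0.18279807,  0.91140474, -0.16465444]), 'moment': array([0.01436006, 0.01753194, 0.00160527]), 'finger_gap': 1.000606377040002}
scene 52.06796813956374 321.8566832220561 201.70087288141377 [[0.273, 0.962, -0.0, -139.191], [0.791, -0.224, -0.57, -346.073], [-0.548, 0.155, -0.822, 1411.853], [0.0, 0.0, 0.0, 1.0]]
side 43.48002427745701 326.8161483102663 196.79537017335585 [[-0.765, -0.644, -0.005, 420.365], [-0.316, 0.382, -0.869, 212.887], [0.561, -0.663, -0.495, 1506.352], [0.0, 0.0, 0.0, 1.0]]
wrist 61.937977908730595 323.36676146870764 201.71631651280674 [[0.347, -0.938, -0.001, -649.534], [-0.898, -0.333, 0.288, -36.04], [-0.271, -0.1, -0.958, 379.289], [0.0, 0.0, 0.0, 1.0]]
```

View pics/scene0.png

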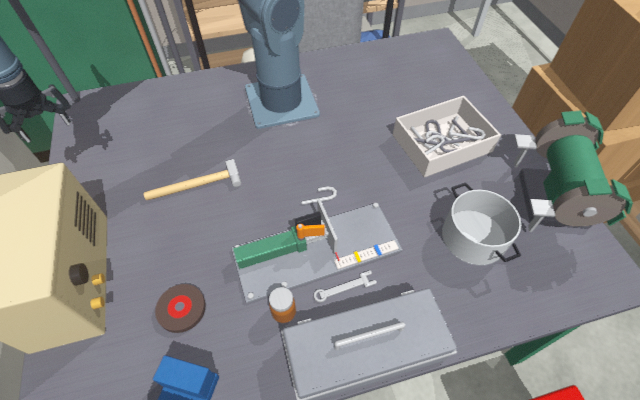

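View pics/side0.png

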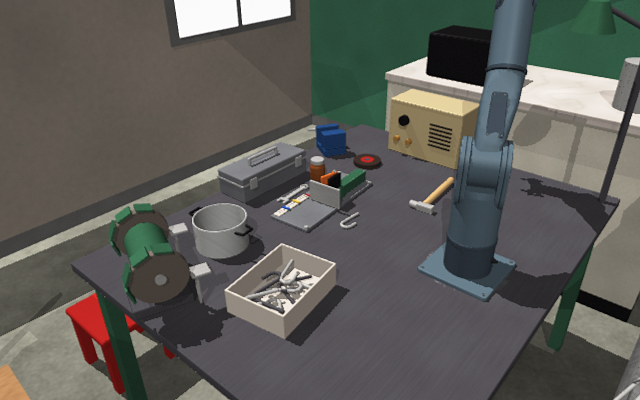

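View pics/wrist0.png

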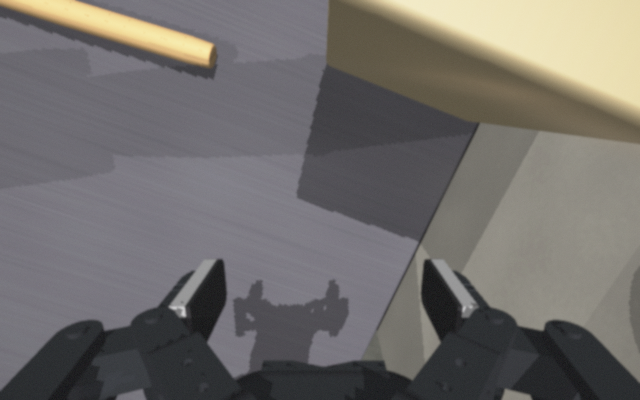

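The scene view shows the bar stop around (315,248), the pointer near (337,255), the yellow tab near (357,256) and the blue tab near (377,251). I'll enlarge it to measure.

Run:
```python
import cv2
a=cv2.imread("pics/scene0.png")[180:310,220:420]
cv2.imwrite("pics/sc_crop.png",cv2.resize(a,None,fx=4,fy=4,interpolation=cv2.INTER_CUBIC))
a=cv2.imread("pics/side0.png")[150:240,255:390]
cv2.imwrite("pics/si_crop.png",cv2.resize(a,None,fx=5.5,fy=5.5,interpolation=cv2.INTER_CUBIC))
```

```text
(no output)
```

View pics/sc_crop.png

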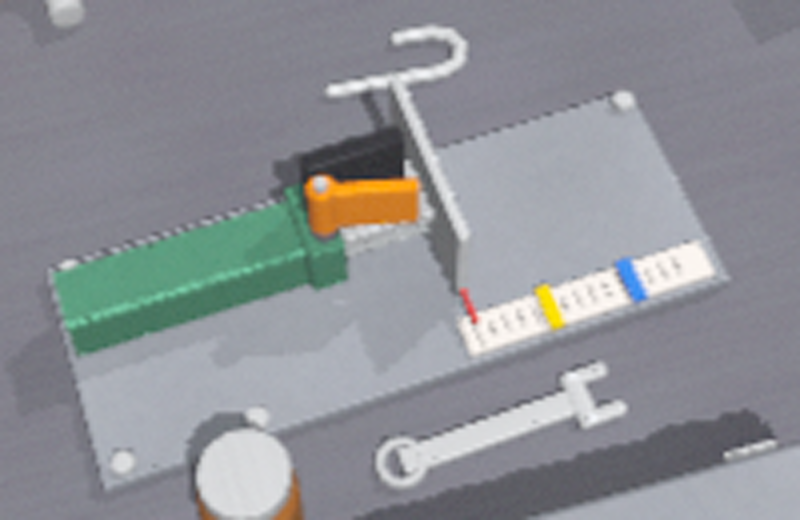

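View pics/si_crop.png

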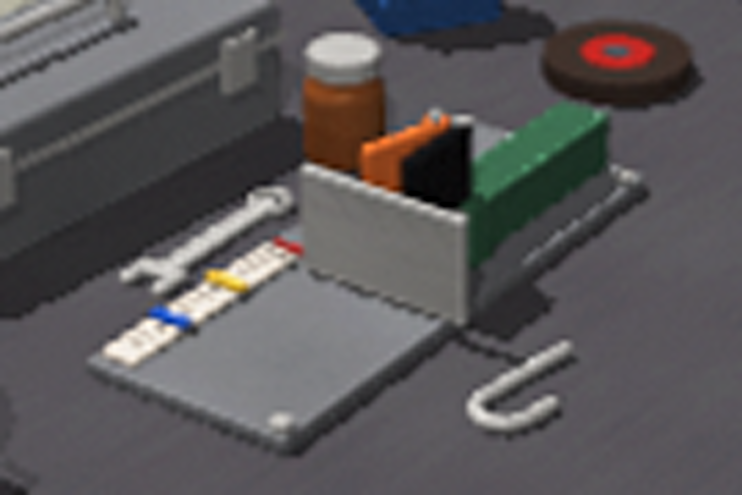

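```bash
cat > h.py <<'E'
import numpy as np, cv2
from plant import r
def proj(c,P):
    P=np.atleast_2d(P); M=np.array(c["camera_from_world"]); f=200/np.tan(np.radians(c["fovy"])/2)
    Q=P@M[:3,:3].T+M[:3,3]; return np.c_[c["cx"]+f*Q[:,0]/Q[:,2], c["cy"]+f*Q[:,1]/Q[:,2]]
def ray(c,uv,z):
    M=np.array(c["camera_from_world"]); f=200/np.tan(np.radians(c["fovy"])/2)
    d=M[:3,:3].T@np.array([(uv[0]-c["cx"])/f,(uv[1]-c["cy"])/f,1]); o=-M[:3,:3].T@M[:3,3]
    return o+d*(z-o[2])/d[2]
def T(p,P):
    P=np.atleast_2d(P).astype(float); c,s=np.cos(p[2]),np.sin(p[2]); return np.c_[p[0]+c*P[:,0]-s*P[:,1],p[1]+s*P[:,0]+c*P[:,1],P[:,2]]
E
python3 - <<'E'
from h import *
from scipy.optimize import least_squares
S=r.read_camera("scene"); D=r.read_camera("side")
sc=lambda u,v:((u+.5)/4-.5+220,(v+.5)/4-.5+180)
sd=lambda u,v:((u+.5)/5.5-.5+255,(v+.5)/5.5-.5+150)
ob=[(S,(-65,49,93),sc(398,85)),(S,(65,49,93),sc(466,240)),(S,(88,49,26),sc(475,320)),(S,(92,40,16),sc(466,337)),(S,(92,210,16),sc(710,258)),
(D,(65,49,93),sd(302,165)),(D,(-65,49,93),sd(466,213)),(D,(88,49,26),sd(276,242)),(D,(92,210,16),sd(120,357))]
f=lambda p:np.concatenate([proj(c,T(p,P))[0]-uv for c,P,uv in ob])
best=min((least_squares(f,[600,0,a],loss='soft_l1',x_scale=[100,100,1]) for a in (0,1.5,3,-1.5)),key=lambda s:s.cost)
p=best.x; print(p,np.degrees(p[2]),f(p).reshape(-1,2).round(1).tolist())
np.save("pose.npy",p)
def inv(w): 
    c,s=np.cos(p[2]),np.sin(p[2]); d=w[:2]-p[:2]; return np.array([c*d[0]+s*d[1],-s*d[0]+c*d[1]])
for c,n in((S,"scene"),(D,"side")):
    hsv=cv2.cvtColor(c["frame"],cv2.COLOR_RGB2HSV)
    for nm,lo,hi in(("yellow",(22,150,120),(32,255,255)),("blue",(105,130,100),(120,255,255))):
        m=cv2.inRange(hsv,lo,hi); k,l,st,ce=cv2.connectedComponentsWithStats(m)
        for i in range(1,k):
            if st[i,4]>8:
                w=ray(c,ce[i],19); b=inv(w)
                if abs(b[0]-92)<40 and 0<b[1]<250: print(n,nm,st[i,4],ce[i].round(1),w.round(1),b.round(1))
E
```

```text
[ 5.62271458e+02 -4.83209754e+01  7.41195127e-02] 4.246735258889454 [[-0.6, -2.1], [0.5, 0.2], [0.8, 0.7], [0.2, 0.7], [-0.4, 0.2], [0.5, -0.2], [0.4, 1.2], [0.6, 0.2], [-0.3, -0.0]]
scene yellow 35 [357.  256.3] [644.7  55.6  19. ] [89.9 97.6]
scene blue 33 [377.3 249.6] [640.6 112.6  19. ] [ 90.  154.7]
side yellow 11 [295.1 200.5] [650.3  58.9  19. ] [ 95.7 100.4]
side blue 13 [284.8 207.2] [645.9 116.6  19. ] [ 95.6 158.3]
```

```bash
cat >> h.py <<'E'
from scipy.spatial.transform import Rotation as Ro
def goal(bx,by,z,p=None,yawoff=0):
    "prints shift (mm, tool axes) and rotvec to a bar_stop point tool-down, jaws along bar x"
    p=np.load("pose.npy") if p is None else p
    s=r.get_state(); R=Ro.from_euler('xyz',s["ee_rot"],degrees=True)
    w=T(p,[bx,by,z])[0]; G=Ro.from_euler('xyz',[180,0,np.degrees(p[2])+yawoff],degrees=True)
    print("t",round(s["time_s"],2),"tcp",s["eef_pos"].round(1),s["ee_rot"].round(2),"F",s["wrist_force"].round(1),"gap",round(s["finger_gap"],3))
    print("world",w.round(1),"shift m",(R.inv().apply(w-s["eef_pos"])/1000).round(4),"rv",(R.inv()*G).as_rotvec().round(4))
E
python3 - <<'E'
from h import *
goal(0,24,230)
c=r.read_camera("wrist");M=np.array(c["camera_from_world"]);print(-M[:3,:3].T@M[:3,3])
E
```

```text
t 0.25 tcp [ 226.3 -609.1  230.9] [ 1.7999e+02  4.0000e-02 -6.9620e+01] F [-0.6 -0.1 -0.2] gap 1.005
world [560.5 -24.4 230. ] shift m [-0.4316 -0.5169  0.0012] rv [-4.0000e-04  7.0000e-04 -1.2891e+00]
[ 296.05937506 -583.41377282  373.55565677]
```

>>> servo_tool --plan '[{"claw":100,"tx":-0.01,"ty":-0.012,"tz":0,"rx":0,"ry":0,"rz":-0.03},{"claw":100,"tx":-0.03,"ty":-0.036,"tz":0,"rx":0,"ry":0,"rz":-0.09},{"claw":100,"tx":-0.052,"ty":-0.062,"tz":0,"rx":0,"ry":0,"rz":-0.155},{"claw":100,"tx":-0.074,"ty":-0.089,"tz":0,"rx":0,"ry":0,"rz":-0.222},{"claw":100,"tx":-0.097,"ty":-0.116,"tz":0,"rx":0,"ry":0,"rz":-0.29},{"claw":100,"tx":-0.12,"ty":-0.144,"tz":0,"rx":0,"ry":0,"rz":-0.36},{"claw":100,"tx":-0.143,"ty":-0.171,"tz":0,"rx":0,"ry":0,"rz":-0.43},{"claw":100,"tx":-0.166,"ty":-0.199,"tz":0,"rx":0,"ry":0,"rz":-0.5},{"claw":100,"tx":-0.188,"ty":-0.225,"tz":0,"rx":0,"ry":0,"rz":-0.565},{"claw":100,"tx":-0.208,"ty":-0.249,"tz":0,"rx":0,"ry":0,"rz":-0.625}]'

```text
time_s: 1.13
eef_pos: [388.2, -325.3, 231.3]
ee_rot: [-180.0, 0.0, -33.6]
wrist_force: [0.8, 0.4, 1.0]
finger_gap: 1.001
```

```bash
python3 -c "
from h import *
goal(0,24,230)"
```

```text
t 1.13 tcp [ 388.2 -325.3  231.3] [-179.98    0.    -33.56] F [0.8 0.4 1. ] gap 1.001
world [560.5 -24.4 230. ] shift m [-0.0228 -0.3461  0.0015] rv [-4.000e-04 -1.000e-04 -6.599e-01]
```

>>> servo_tool --plan '[{"claw":100,"tx":-0.0024,"ty":-0.036,"tz":0,"rx":0,"ry":0,"rz":-0.068},{"claw":100,"tx":-0.0048,"ty":-0.073,"tz":0,"rx":0,"ry":0,"rz":-0.14},{"claw":100,"tx":-0.0075,"ty":-0.113,"tz":0,"rx":0,"ry":0,"rz":-0.215},{"claw":100,"tx":-0.01,"ty":-0.153,"tz":0,"rx":0,"ry":0,"rz":-0.29},{"claw":100,"tx":-0.0125,"ty":-0.19,"tz":0,"rx":0,"ry":0,"rz":-0.365},{"claw":100,"tx":-0.015,"ty":-0.23,"tz":0,"rx":0,"ry":0,"rz":-0.44},{"claw":100,"tx":-0.018,"ty":-0.268,"tz":0,"rx":0,"ry":0,"rz":-0.51},{"claw":100,"tx":-0.02,"ty":-0.303,"tz":0,"rx":0,"ry":0,"rz":-0.58},{"claw":100,"tx":-0.022,"ty":-0.331,"tz":0.001,"rx":0,"ry":0,"rz":-0.63},{"claw":100,"tx":-0.0228,"ty":-0.346,"tz":0.001,"rx":0,"ry":0,"rz":-0.66}]'

```text
time_s: 1.97
eef_pos: [561.6, -20.2, 230.6]
ee_rot: [-179.9, -0.1, 4.6]
wrist_force: [-0.6, 0.3, -0.1]
finger_gap: 1.0
```

```bash
python3 -c "
from h import *
c=r.read_camera('wrist')
c=r.read_camera('wrist')
goal(0,24,230)
cv2.imwrite('pics/w1.png',c['frame'][:,:,::-1])
p=np.load('pose.npy')
for n,P in dict(plateL=(-65,45,93),plateR=(65,45,93),ptr=(88,49,26),s0=(92,40,16),s1=(92,210,16),tab=(92,98.5,20),barc=(-16,35,112),barc2=(-2,35,112)).items(): print(n,proj(c,T(p,P))[0].round(1))
"
```

```text
t 2.07 tcp [561.2 -21.6 230.5] [-1.7989e+02 -4.0000e-02  4.5200e+00] F [ 0.7 -0.6  0.5] gap 0.999
world [560.5 -24.4 230. ] shift m [-0.0009  0.0027  0.0004] rv [-0.002  -0.0007  0.0047]
plateL [243.6 171.8]
plateR [395.4 173. ]
ptr [404.3 156.4]
s0 [405.1 163.3]
s1 [419.3 -16.5]
tab [410.6 107.2]
barc [299.5 189.1]
barc2 [316.8 189.2]
```

View pics/w1.png

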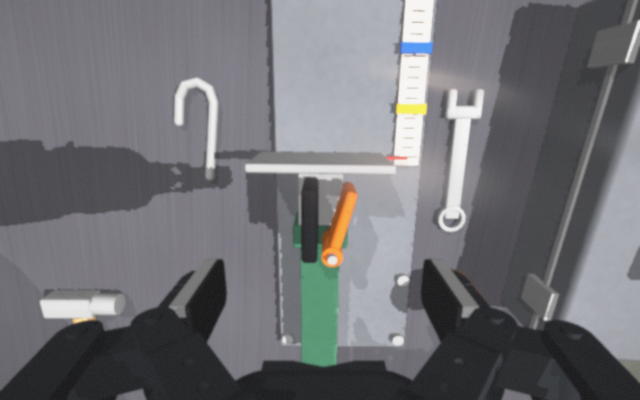

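The picture shows the plate edge at (246–395,169), the pointer at (397,157), the yellow tab at (411,109) and the blue tab at (416,48), close to the predictions. I'll refine with this sharper view.

Run:
```python
import cv2
a=cv2.imread("pics/w1.png")[90:220,235:435]
cv2.imwrite("pics/w1c.png",cv2.resize(a,None,fx=4,fy=4,interpolation=cv2.INTER_CUBIC))
```

```text
(no output)
```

View pics/w1c.png

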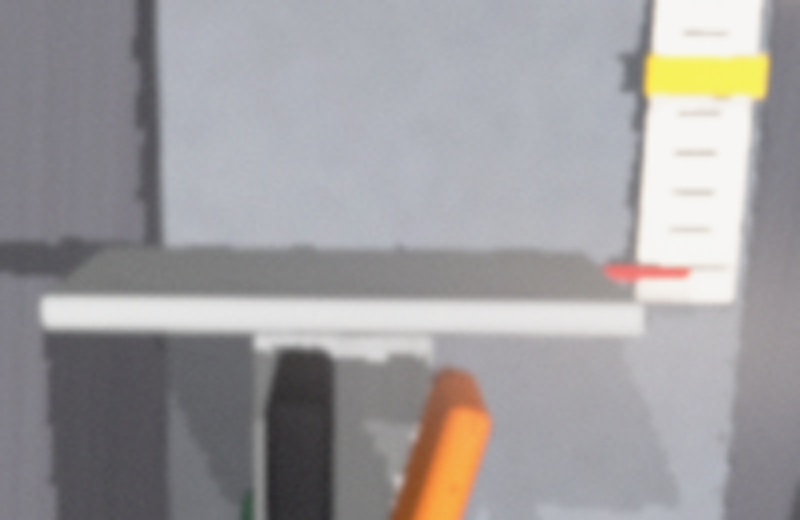

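```bash
cat > fit.py <<'E'
from h import *
from scipy.optimize import least_squares
c=r.read_camera("wrist")
w=lambda u,v:((u+.5)/4-.5+235,(v+.5)/4-.5+90)
ob=[((-65,45,93),w(43,329)),((65,45,93),w(644,334)),((-65,53,93),w(41,296)),((65,53,93),w(644,303)),((88,49,26),w(690,272)),((92,40,16),w(684,302)),((92,210,16),None)][:6]
f=lambda q:np.concatenate([proj(c,T(q,P))[0]-uv for P,uv in ob]+[proj(c,T(q,(92,q[3],20)))[0]-w(706,76)])
s=least_squares(f,[562,-48,0.074,98],x_scale=[100,100,1,100]);p=s.x
print(p,np.degrees(p[2]),f(p).reshape(-1,2).round(2).tolist())
np.save("pose_w.npy",p[:3])
np.save("pose.npy",p[:3])
goal(0,26,72)
goal(0,26,66)
E
python3 fit.py
```

```text
[ 5.61625529e+02 -5.21376650e+01  6.54818962e-02  9.81188988e+01] 3.751836285167832 [[-0.77, 0.58], [0.81, 1.15], [-0.8, -0.44], [1.52, -0.34], [-1.92, -0.16], [0.4, -0.81], [0.59, 0.05]]
t 2.12 tcp [560.4 -24.2 230.3] [-1.7998e+02  3.0000e-02  4.2900e+00] F [ 0.2 -0.4 -0.3] gap 0.997
world [559.9 -26.2  72. ] shift m [-0.0005  0.002   0.1583] rv [-0.0004  0.0004  0.0094]
t 2.12 tcp [560.4 -24.2 230.3] [-1.7998e+02  3.0000e-02  4.2900e+00] F [ 0.2 -0.4 -0.3] gap 0.997
world [559.9 -26.2  66. ] shift m [-0.0005  0.002   0.1643] rv [-0.0004  0.0004  0.0094]
```

The arm was still settling during that picture, so I'll take it again now.

Run:
```python
from h import *
import pickle
c=r.read_camera("wrist"); pickle.dump(c,open("w2.pkl","wb")); print(r.get_state()["eef_pos"])
a=c["frame"][90:220,235:435,::-1]
cv2.imwrite("pics/w2c.png",cv2.resize(a,None,fx=4,fy=4,interpolation=cv2.INTER_CUBIC))
```

```text
[559.97329181 -25.84431395 230.17032972]
```

View pics/w2c.png

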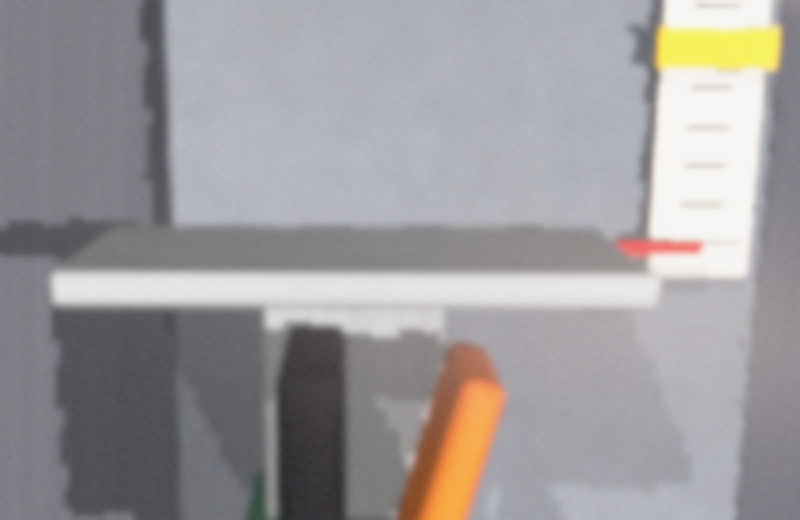

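```bash
cat > fit.py <<'E'
from h import *
import pickle
from scipy.optimize import least_squares
c=pickle.load(open("w2.pkl","rb"))
w=lambda u,v:((u+.5)/4-.5+235,(v+.5)/4-.5+90)
ob=[((-65,45,93),w(53,305)),((65,45,93),w(658,307)),((-65,53,93),w(52,270)),((65,53,93),w(660,276)),((88,49,26),w(702,247)),((92,40,16),w(698,276))]
f=lambda q:np.concatenate([proj(c,T(q,P))[0]-uv for P,uv in ob]+[proj(c,T(q,(92,q[3],20)))[0]-w(718,48)])
s=least_squares(f,[562,-48,0.074,98],x_scale=[100,100,1,100]);p=s.x
print(p,np.degrees(p[2]),f(p).reshape(-1,2).round(2).tolist())
np.save("pose_w.npy",p[:3])
goal(0,26,66,p)
S=r.read_camera("scene"); D=r.read_camera("side")
goal(0,26,66,p)
E
python3 fit.py
```

```text
[ 5.63103318e+02 -4.90445857e+01  6.80649323e-02  9.84864485e+01] 3.899833354268654 [[-0.56, 0.45], [1.05, 0.85], [-0.88, -0.18], [1.23, -0.76], [-1.74, -0.02], [0.05, -0.22], [0.64, 0.05]]
t 2.17 tcp [560.  -25.8 230.2] [1.7997e+02 5.0000e-02 4.1500e+00] F [-0.  -0.9  0.9] gap 0.999
world [561.3 -23.1  66. ] shift m [ 0.0017 -0.0027  0.1642] rv [0.0005 0.0009 0.0043]
t 2.27 tcp [559.8 -26.8 230.3] [1.7995e+02 5.0000e-02 4.0500e+00] F [-0.  -0.6 -0.1] gap 0.998
world [561.3 -23.1  66. ] shift m [ 0.002  -0.0038  0.1643] rv [0.0009 0.0008 0.0026]
```

```bash
python3 -c "
from h import *
np.save('pose.npy',np.array([562.8,-48.8,0.069]))
goal(0,21,66)"
```

```text
t 2.27 tcp [559.8 -26.8 230.3] [1.7995e+02 5.0000e-02 4.0500e+00] F [-0.  -0.6 -0.1] gap 0.998
world [561.4 -27.8  66. ] shift m [0.0017 0.001  0.1643] rv [0.0009 0.0008 0.0016]
```

>>> servo_tool --plan '[{"claw":100,"tx":0.001,"ty":0.001,"tz":0.008,"rx":0,"ry":0,"rz":0},{"claw":100,"tx":0.002,"ty":0.001,"tz":0.023,"rx":0,"ry":0,"rz":0},{"claw":100,"tx":0.002,"ty":0.001,"tz":0.041,"rx":0,"ry":0,"rz":0},{"claw":100,"tx":0.002,"ty":0.001,"tz":0.059,"rx":0,"ry":0,"rz":0},{"claw":100,"tx":0.002,"ty":0.001,"tz":0.076,"rx":0,"ry":0,"rz":0},{"claw":100,"tx":0.002,"ty":0.001,"tz":0.09,"rx":0,"ry":0,"rz":0},{"claw":100,"tx":0.002,"ty":0.001,"tz":0.1,"rx":0,"ry":0,"rz":0},{"claw":100,"tx":0.002,"ty":0.001,"tz":0.105,"rx":0,"ry":0,"rz":0},{"claw":100,"tx":0.002,"ty":0.001,"tz":0.105,"rx":0,"ry":0,"rz":0},{"claw":100,"tx":0.002,"ty":0.001,"tz":0.105,"rx":0,"ry":0,"rz":0}]'

```text
time_s: 3.1
eef_pos: [561.9, -28.2, 125.5]
ee_rot: [179.9, 0.0, 4.0]
wrist_force: [0.1, 0.7, 1.0]
finger_gap: 1.0
```

```bash
python3 -c "
from h import *
c=r.read_camera('wrist')
goal(0,21,66)
cv2.imwrite('pics/w3.png',c['frame'][:,:,::-1])
"
```

```text
t 3.15 tcp [562.3 -28.  125.9] [ 1.7994e+02 -2.0000e-02  4.0200e+00] F [ 0.2  0.  -0.3] gap 1.002
world [561.4 -27.8  66. ] shift m [-0.0009 -0.0003  0.0599] rv [ 0.0011 -0.0003  0.0012]
```

View pics/w3.png

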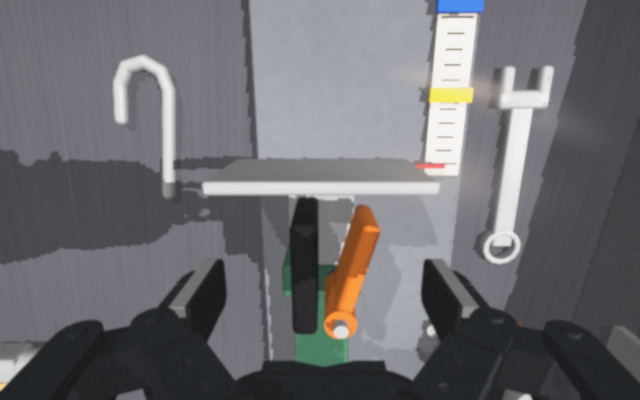

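The wrist view shows the fingers straddling the bar (~305,260) and the lever (~352,270), with the plate centre at x≈320 and the finger centre at x≈324. I'll descend.

>>> servo_tool --plan '[{"claw":100,"tx":-0.001,"ty":0,"tz":0.004,"rx":0,"ry":0,"rz":0},{"claw":100,"tx":-0.001,"ty":0,"tz":0.012,"rx":0,"ry":0,"rz":0},{"claw":100,"tx":-0.001,"ty":0,"tz":0.021,"rx":0,"ry":0,"rz":0},{"claw":100,"tx":-0.001,"ty":0,"tz":0.03,"rx":0,"ry":0,"rz":0},{"claw":100,"tx":-0.001,"ty":0,"tz":0.039,"rx":0,"ry":0,"rz":0},{"claw":100,"tx":-0.001,"ty":0,"tz":0.047,"rx":0,"ry":0,"rz":0},{"claw":100,"tx":-0.001,"ty":0,"tz":0.054,"rx":0,"ry":0,"rz":0},{"claw":100,"tx":-0.001,"ty":0,"tz":0.059,"rx":0,"ry":0,"rz":0},{"claw":100,"tx":-0.001,"ty":0,"tz":0.06,"rx":0,"ry":0,"rz":0},{"claw":100,"tx":-0.001,"ty":0,"tz":0.06,"rx":0,"ry":0,"rz":0}]'

```text
time_s: 3.98
eef_pos: [561.1, -28.1, 65.6]
ee_rot: [179.9, 0.0, 4.0]
wrist_force: [-0.4, -0.5, -0.8]
finger_gap: 1.002
```

```bash
python3 -c "
from h import *
c=r.read_camera('wrist')
goal(0,30,66)
cv2.imwrite('pics/w4.png',c['frame'][:,:,::-1])
"
```

```text
t 4.03 tcp [561.4 -28.   66. ] [ 1.7994e+02 -3.0000e-02  4.0300e+00] F [-0.3  0.2  0.8] gap 1.003
world [560.7 -18.9  66. ] shift m [-0.     -0.0092 -0.    ] rv [ 0.001  -0.0004  0.0013]
```

View pics/w4.png

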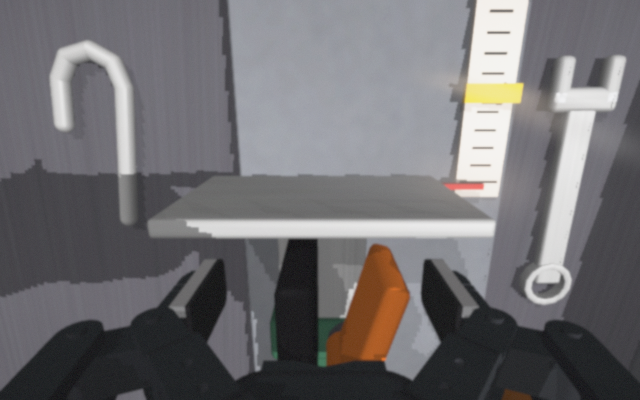

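>>> servo_tool --plan '[{"claw":100,"tx":0,"ty":-0.003,"tz":0,"rx":0,"ry":0,"rz":0},{"claw":100,"tx":0,"ty":-0.008,"tz":0,"rx":0,"ry":0,"rz":0},{"claw":100,"tx":0,"ty":-0.013,"tz":0,"rx":0,"ry":0,"rz":0},{"claw":100,"tx":0,"ty":-0.019,"tz":0,"rx":0,"ry":0,"rz":0},{"claw":100,"tx":0,"ty":-0.026,"tz":0,"rx":0,"ry":0,"rz":0},{"claw":100,"tx":0,"ty":-0.033,"tz":0,"rx":0,"ry":0,"rz":0},{"claw":100,"tx":0,"ty":-0.04,"tz":0,"rx":0,"ry":0,"rz":0},{"claw":100,"tx":0,"ty":-0.046,"tz":0,"rx":0,"ry":0,"rz":0},{"claw":100,"tx":0,"ty":-0.05,"tz":0,"rx":0,"ry":0,"rz":0},{"claw":100,"tx":0,"ty":-0.05,"tz":0,"rx":0,"ry":0,"rz":0}]'

```text
time_s: 4.87
eef_pos: [558.2, 21.7, 66.3]
ee_rot: [179.9, -0.1, 4.1]
wrist_force: [0.1, -2.2, 1.7]
finger_gap: 1.0
```

```bash
python3 -c "
from h import *
c=r.read_camera('wrist')
goal(0,79.4+4,66)
cv2.imwrite('pics/w5.png',c['frame'][:,:,::-1])
"
```

```text
t 4.92 tcp [558.2  21.5  66.3] [ 1.7987e+02 -6.0000e-02  4.0400e+00] F [ 0.3 -3.7  2.5] gap 0.996
world [557.   34.4  66. ] shift m [-0.0002 -0.0129  0.0003] rv [ 0.0023 -0.001   0.0016]
```

View pics/w5.png

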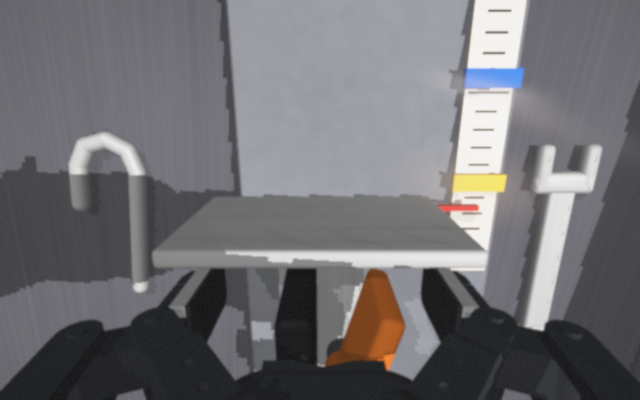

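The fingers are pressing the plate. The pointer tip is at (477,208) and the yellow tab's centre at (480,183), so a few more millimetres are needed. I'll measure it.

```bash
cat > meas.py <<'E'
from h import *
import sys
p=np.load("pose.npy")
def bar(w): return (T([0,0,-p[2]],[w[0]-p[0],w[1]-p[1],w[2]])[0]).round(1)
def meas(name="wrist",save=None,c=None):
    c=c or r.read_camera(name); im=c["frame"]; hsv=cv2.cvtColor(im,cv2.COLOR_RGB2HSV)
    ye=cv2.inRange(hsv,(22,130,100),(33,255,255)); re=cv2.inRange(hsv,(0,140,90),(4,255,255))|cv2.inRange(hsv,(174,140,90),(180,255,255))
    bl=cv2.inRange(hsv,(102,110,80),(122,255,255))
    roi=np.zeros_like(ye); roi
    out={}
    for nm,m,z in(("yellow",ye,20),("blue",bl,20),("red",re,26)):
        k,l,st,ce=cv2.connectedComponentsWithStats(m)
        for i in range(1,k):
            if st[i,4]<6: continue
            b=bar(ray(c,ce[i],z))
            if 60<b[0]<115 and 20<b[1]<220: out.setdefault(nm,[]).append((ce[i].round(1).tolist(),int(st[i,4]),b[:2].tolist()))
    print(name,out)
    if save: cv2.imwrite(save,im[:,:,::-1])
    return c
E
python3 -c "
from meas import *
meas(); meas('scene'); goal(0,80,66)"
```

```text
wrist {'yellow': [([489.3, 181.6], 459, [97.7, 99.0]), ([465.2, 186.6], 23, [84.1, 96.1]), ([456.3, 187.7], 6, [79.0, 95.4])], 'blue': [([497.4, 75.8], 836, [93.6, 156.7])], 'red': [([458.3, 207.6], 152, [79.0, 85.1])]}
scene {'yellow': [([356.9, 256.2], 38, [89.0, 98.3])], 'blue': [([377.2, 249.5], 37, [88.9, 155.3])]}
t 5.02 tcp [558.2  21.5  66.3] [ 1.799e+02 -6.000e-02  4.030e+00] F [ 0.2 -3.2  3.1] gap 1.0
world [557.3  31.   66. ] shift m [-0.0003 -0.0096  0.0003] rv [ 0.0018 -0.001   0.0013]
```

>>> servo_tool --plan '[{"claw":100,"tx":0,"ty":-0.002,"tz":0,"rx":0,"ry":0,"rz":0},{"claw":100,"tx":0,"ty":-0.005,"tz":0,"rx":0,"ry":0,"rz":0},{"claw":100,"tx":0,"ty":-0.008,"tz":0,"rx":0,"ry":0,"rz":0},{"claw":100,"tx":0,"ty":-0.011,"tz":0,"rx":0,"ry":0,"rz":0},{"claw":100,"tx":0,"ty":-0.013,"tz":0,"rx":0,"ry":0,"rz":0},{"claw":100,"tx":0,"ty":-0.014,"tz":0,"rx":0,"ry":0,"rz":0},{"claw":100,"tx":0,"ty":-0.014,"tz":0,"rx":0,"ry":0,"rz":0},{"claw":100,"tx":0,"ty":-0.014,"tz":0,"rx":0,"ry":0,"rz":0},{"claw":100,"tx":0,"ty":-0.014,"tz":0,"rx":0,"ry":0,"rz":0},{"claw":100,"tx":0,"ty":-0.014,"tz":0,"rx":0,"ry":0,"rz":0}]'

```text
time_s: 5.85
eef_pos: [557.2, 34.4, 66.2]
ee_rot: [179.8, -0.0, 4.0]
wrist_force: [1.1, -5.9, 2.1]
finger_gap: 0.998
```

```bash
python3 -c "
from meas import *
meas(save='pics/w6.png'); meas('scene',save='pics/s6.png'); goal(0,83.5,66)
a=cv2.imread('pics/w6.png')[120:320,200:520]
cv2.imwrite('pics/w6c.png',cv2.resize(a,None,fx=2.5,fy=2.5,interpolation=cv2.INTER_CUBIC))"
```

```text
wrist {'yellow': [([481.2, 201.6], 540, [94.6, 99.7])], 'blue': [([484.8, 104.5], 730, [89.0, 155.0])], 'red': [([457.8, 207.2], 176, [78.6, 98.2])]}
scene {'yellow': [([357.2, 257.2], 30, [91.8, 97.8])], 'blue': [([377.2, 249.5], 37, [88.9, 155.3])]}
t 5.95 tcp [557.2  34.4  66.3] [ 1.7983e+02 -5.0000e-02  4.0000e+00] F [ 0.6 -5.1  2.4] gap 1.0
world [557.   34.5  66. ] shift m [-0.0002 -0.0001  0.0003] rv [ 0.003  -0.0008  0.0008]
```

View pics/w6c.png

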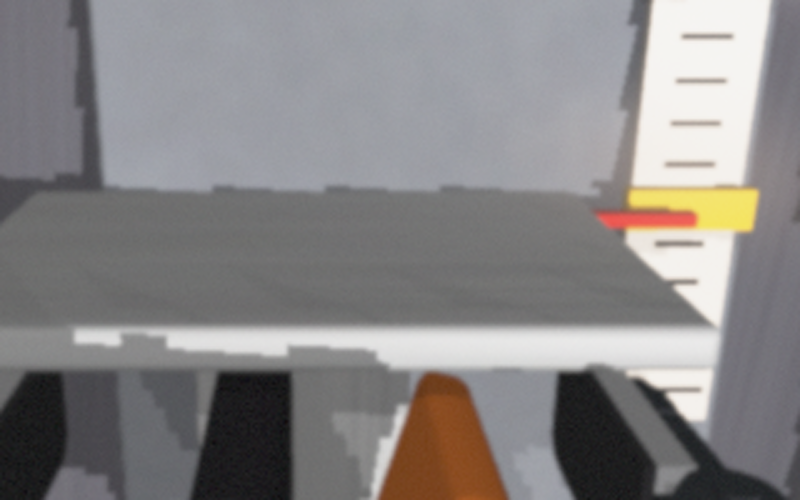

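```bash
python3 -c "
from meas import *
c=r.read_camera('wrist')
q=lambda u,v:((u+.5)/2.5-.5+200,(v+.5)/2.5-.5+120)
M=np.array(c['camera_from_world']);print('cam',bar(-M[:3,:3].T@M[:3,3]))
for n,uv,z in(('tip',(694,220),26),('tab lo R',(752,231),20),('tab lo L',(626,229),20),('tab hi R',(758,189),16),('tab hi L',(630,188),16),('hi R z20',(758,189),20)): print(n,bar(ray(c,q(*uv),z)))
meas(save='pics/w7.png')
goal(0,83,66)
"
```

```text
cam [  1.  157.2 208.7]
tip [89.9 97.9 26. ]
tab lo R [107.   93.2  20. ]
tab lo L [76.8 93.7 20. ]
tab hi R [109.1 102.5  16. ]
tab hi L [ 78.3 102.7  16. ]
hi R z20 [106.8 103.6  20. ]
wrist {'yellow': [([481.1, 201.6], 537, [94.6, 99.7])], 'blue': [([484.8, 104.5], 730, [89.0, 155.0])], 'red': [([457.8, 207.2], 177, [78.6, 98.2])]}
t 6.05 tcp [557.3  34.4  66.3] [ 1.7983e+02 -5.0000e-02  4.0000e+00] F [-0.7 -4.6  3. ] gap 0.996
world [557.1  34.   66. ] shift m [-0.0002  0.0004  0.0003] rv [ 0.003  -0.0008  0.0009]
```

```bash
python3 -c "
import cv2
a=cv2.imread('pics/s6.png')[215:290,270:390]
cv2.imwrite('pics/s6c.png',cv2.resize(a,None,fx=6.5,fy=6.5,interpolation=cv2.INTER_CUBIC))"
```

```text
(no output)
```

View pics/s6c.png

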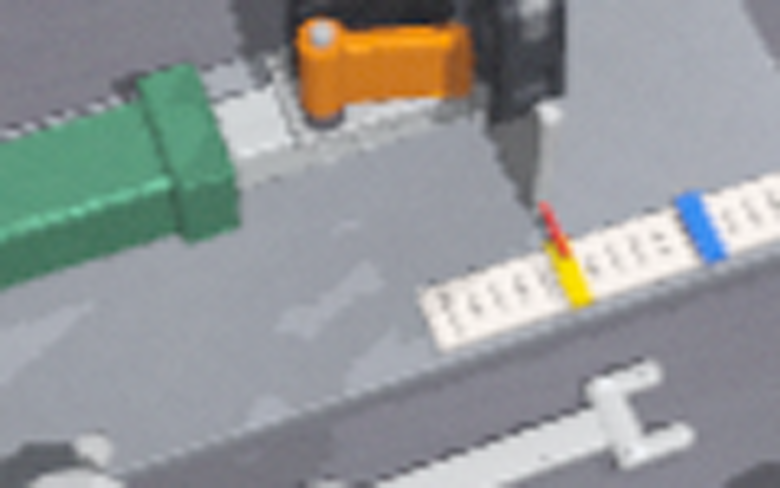

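The pointer tip reads y≈97.9 in the bar frame and the yellow tab spans 93.4–102.6 (middle ≈98.0). It's centred and has been held steady with about 5 N on the plate. Now I'll close the jaws gradually while holding the pose.

>>> servo_tool --plan '[{"claw":90,"tx":0,"ty":-0.001,"tz":0,"rx":0,"ry":0,"rz":0},{"claw":82,"tx":0,"ty":-0.001,"tz":0,"rx":0,"ry":0,"rz":0},{"claw":76,"tx":0,"ty":-0.001,"tz":0,"rx":0,"ry":0,"rz":0},{"claw":74,"tx":0,"ty":-0.001,"tz":0,"rx":0,"ry":0,"rz":0},{"claw":72,"tx":0,"ty":-0.001,"tz":0,"rx":0,"ry":0,"rz":0},{"claw":70,"tx":0,"ty":-0.001,"tz":0,"rx":0,"ry":0,"rz":0},{"claw":68,"tx":0,"ty":-0.001,"tz":0,"rx":0,"ry":0,"rz":0},{"claw":66,"tx":0,"ty":-0.001,"tz":0,"rx":0,"ry":0,"rz":0},{"claw":65,"tx":0,"ty":-0.001,"tz":0,"rx":0,"ry":0,"rz":0},{"claw":65,"tx":0,"ty":-0.001,"tz":0,"rx":0,"ry":0,"rz":0}]' --squeeze 30

```text
time_s: 6.88
eef_pos: [557.9, 34.4, 66.8]
ee_rot: [179.8, -0.1, 4.0]
wrist_force: [0.8, -5.4, 6.0]
finger_gap: 0.654
```

```bash
python3 -c "
from meas import *
meas(save='pics/w8.png'); goal(0,83.5,66)"
```

```text
wrist {'yellow': [([479.9, 201.5], 521, [94.8, 99.6])], 'blue': [([482.7, 104.5], 706, [88.7, 154.9])], 'red': [([456.6, 206.6], 152, [78.8, 98.3])]}
t 6.93 tcp [557.9  34.5  66.8] [ 1.7975e+02 -1.1000e-01  3.9900e+00] F [ 0.9 -5.8  5.7] gap 0.654
world [557.   34.5  66. ] shift m [-0.0008 -0.0001  0.0008] rv [ 0.0043 -0.002   0.0007]
```

View pics/w8.png

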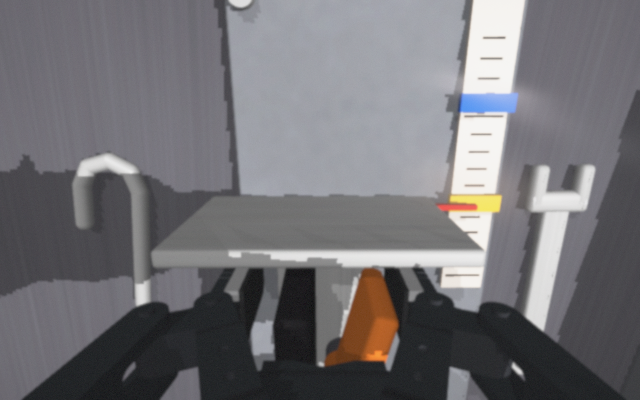

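The pointer is still on the yellow tab at (475,207) and the lever-side finger has just reached the lever. I'll close fully.

>>> servo_tool --plan '[{"claw":60,"tx":0,"ty":-0.001,"tz":0,"rx":0,"ry":0,"rz":0},{"claw":55,"tx":0,"ty":-0.001,"tz":0,"rx":0,"ry":0,"rz":0},{"claw":51,"tx":0,"ty":-0.001,"tz":0,"rx":0,"ry":0,"rz":0},{"claw":48,"tx":0,"ty":-0.001,"tz":0,"rx":0,"ry":0,"rz":0},{"claw":45,"tx":0,"ty":-0.001,"tz":0,"rx":0,"ry":0,"rz":0},{"claw":42,"tx":0,"ty":-0.001,"tz":0,"rx":0,"ry":0,"rz":0},{"claw":39,"tx":0,"ty":-0.001,"tz":0,"rx":0,"ry":0,"rz":0},{"claw":36,"tx":0,"ty":-0.001,"tz":0,"rx":0,"ry":0,"rz":0},{"claw":30,"tx":0,"ty":-0.001,"tz":0,"rx":0,"ry":0,"rz":0},{"claw":20,"tx":0,"ty":-0.001,"tz":0,"rx":0,"ry":0,"rz":0}]'

```text
time_s: 7.77
eef_pos: [555.7, 34.3, 67.6]
ee_rot: [179.6, 0.1, 4.0]
wrist_force: [-10.7, -6.2, 19.4]
finger_gap: 0.364
```

```bash
python3 -c "
from meas import *
meas(save='pics/w9.png'); goal(0,83.5,66)"
```

```text
wrist {'yellow': [([483.5, 200.7], 531, [94.7, 99.7])], 'blue': [([485.9, 104.7], 628, [88.3, 154.6])], 'red': [([460.1, 206.2], 173, [78.6, 98.3])]}
t 7.82 tcp [555.7  34.3  67.6] [1.7961e+02 1.3000e-01 3.9700e+00] F [-10.1  -5.8  19. ] gap 0.364
world [557.   34.5  66. ] shift m [ 0.0014 -0.0001  0.0016] rv [0.0068 0.0023 0.0002]
```

View pics/w9.png

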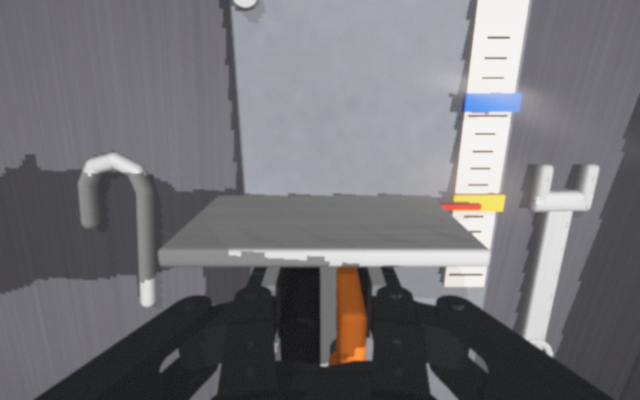

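The lever now stands parallel to the bar (x≈350 against 300), with the gap at 31 mm and the pointer still on yellow at (480,206). I'll relax the sideways load by holding at the measured pose, and make the grip slightly firmer.

>>> servo_tool --plan '[{"claw":15,"tx":0,"ty":-0.001,"tz":0,"rx":0,"ry":0,"rz":0},{"claw":15,"tx":0,"ty":-0.001,"tz":0,"rx":0,"ry":0,"rz":0},{"claw":15,"tx":0,"ty":-0.001,"tz":0,"rx":0,"ry":0,"rz":0},{"claw":15,"tx":0,"ty":-0.001,"tz":0,"rx":0,"ry":0,"rz":0},{"claw":15,"tx":0,"ty":-0.001,"tz":0,"rx":0,"ry":0,"rz":0},{"claw":15,"tx":0,"ty":-0.001,"tz":0,"rx":0,"ry":0,"rz":0},{"claw":15,"tx":0,"ty":-0.001,"tz":0,"rx":0,"ry":0,"rz":0},{"claw":15,"tx":0,"ty":-0.001,"tz":0,"rx":0,"ry":0,"rz":0},{"claw":15,"tx":0,"ty":-0.001,"tz":0,"rx":0,"ry":0,"rz":0},{"claw":15,"tx":0,"ty":-0.001,"tz":0,"rx":0,"ry":0,"rz":0}]' --squeeze 40

```text
time_s: 8.65
eef_pos: [555.4, 34.3, 67.8]
ee_rot: [179.5, 0.2, 4.0]
wrist_force: [-2.4, -6.2, 4.8]
finger_gap: 0.357
```

```bash
python3 -c "
from meas import *
c=meas(save='pics/w10.png'); goal(0,83.5,66)
meas('scene',save='pics/s10.png');meas('side',save='pics/d10.png')
a=cv2.imread('pics/w10.png')[120:400,200:520]
cv2.imwrite('pics/w10c.png',cv2.resize(a,None,fx=2.1,fy=2.1,interpolation=cv2.INTER_CUBIC))"
```

```text
wrist {'yellow': [([484.1, 200.6], 526, [94.8, 99.7])], 'blue': [([486.3, 104.7], 620, [88.2, 154.5])], 'red': [([460.4, 205.7], 152, [78.5, 98.5])]}
t 8.7 tcp [555.4  34.3  67.8] [1.7953e+02 1.6000e-01 3.9600e+00] F [-2.4 -6.4  4.8] gap 0.353
world [557.   34.5  66. ] shift m [ 0.0017 -0.0001  0.0018] rv [0.0082 0.0027 0.0001]
scene {'yellow': [([357.2, 257.2], 30, [91.8, 97.8])], 'blue': [([377.2, 249.5], 38, [88.8, 155.2])]}
side {'yellow': [([295.1, 200.5], 11, [93.6, 102.7])], 'blue': [([285.2, 207.2], 16, [92.2, 159.5])]}
```

View pics/w10c.png

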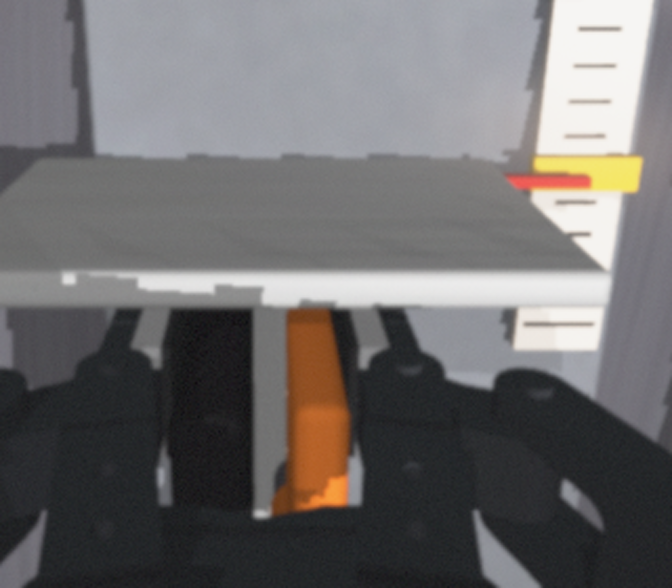

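View pics/s10.png

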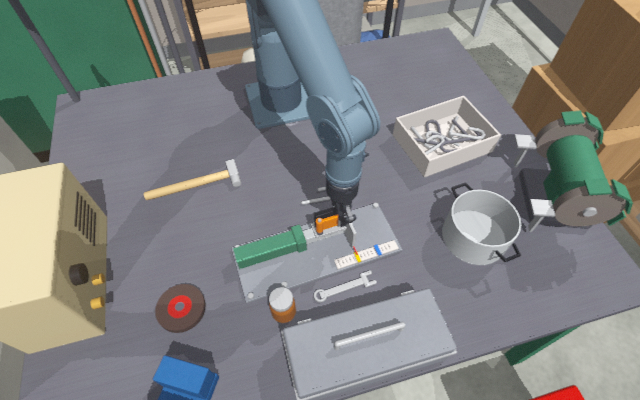

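The pointer sits in the middle of the yellow tab (y≈98.3, tab middle ≈98.1), the lever is parallel to the bar with both pads on it, and the bystanders are where they started. Handing in.

```bash
python3 -c "
from h import *
print(r.get_state()['qvel'].round(2)); print(r.finish_job()); goal(0,83.5,66)"
```

```text
[ 0.05 -0.21 -0.02  0.01 -0.08  0.08 -0.05]
the job is handed in; nothing more can be done
None
the job is handed in; nothing more can be done
```

I pulled the leg out about 49 mm by pushing the stop plate with the open fingers. With the pointer on the yellow tab I held it there for over a second. I then closed the jaws in steps onto grip bar and lever, and handed the job in at about 9 s, still pinching; no verdict was given.

**Last checks:**
- **Pointer:** the wrist camera put it at y ≈ 98.3 mm in the bar_stop frame, against ≈ 98.1 mm for the middle of the yellow tab.
- **Lever:** it stood parallel to the grip bar, with the jaw gap at about 30 mm (0.353 of the stroke), gripping at 40 N. That is just under the 32 mm nominal.
- **Arm:** it was still, and the wrist force was small, under 9 N in total.
- **Bystanders:** none looked moved in the scene picture, but I did not measure them.

**What disagreed or was not measured:**
- **Positions:** my estimates of the bar stop's position from different pictures differed by 1–3 mm. The side camera read the tab about 4 mm farther out. I relied on the pointer and tab seen together in the same wrist picture.
- **Contact forces:** I inferred the force on bar and lever from the grip setting and wrist force. I had no direct reading of either.

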